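# Mount the mixing disc on the bench mixer

### The arm

A 6-joint arm with a two-finger parallel gripper is mounted at the origin on the work surface. World frame = base frame: x ahead of the robot, y to its left, z up, the work surface at z = 0. Lengths are in m, angles in rad, forces in N, time in s.
With the tool pointing down it reaches from about 0.35 to 0.975 m from the base axis. Payload 4.9 kg.
Tool frame: the origin (TCP) lies at the very end of the fingers, on their centre line; the grasp point (between the pads) lies 19 mm behind it (manip.tcp_to_grasp is the distance from the TCP to the grasp point, in m); z points along the fingers, y is the direction in which the jaws open and shut (so a half turn about z gives the same grasp; the last joint's range is limited). The gripper opens to 85 mm and grips with 20 to 120 N. Pads are 22 mm wide; open, the fingers measure 114 mm over their backs; the gripper's body (76 mm by 85 mm) begins 54 mm behind the grasp point. The pads swing forward as they close: fully open they stand 13 mm farther back than shut.
Start: joints at [-1.235, 0.053, 1.613, -0, 1.476, -0.119], TCP at [0.275, -0.561, 0.231] pointing down, gripper open.
Joint ranges: [-3.01, 3.01], [-1.01, 2.22], [0.06, 2.58], [-1.02, 4.17], [0.09, 2.62], [-3.14, 3.14]. Speed limits (rad/s): [2.57, 2.57, 3.14, 3.14, 3.14, 3.14].

### API

Orientations are given as a unit quaternion [w, x, y, z].
In Python, from plant import sensors, cams, job, finder, manip gives the robot as it stands.
- The arm moves only by the shell command python3 -m pendant 'ROWS'. ROWS is JSON, a list of rows, each an object of numbers: "wx", "wy", "wz": the turn, a rotation vector about the tool's x, y, z in degrees; "dx", "dy", "dz": the shift along the tool's x, y, z in m; "hand": the gripper's target within -1 to 1 (fully open at 1, half-way at 0, shut at -1). A call has 1 to 20 rows; each row is the pose to reach, as a shift and turn from the pose commanded when the call began, along the tool's axes at that moment; what a row does not reach only later rows make up. A row lasts 1/12 s, in which the tool goes at most 41.7 mm and 7.16 degrees, less where a joint would pass 70% of its speed; a pose out of reach is approached as far as the arm can. A call with a gripper value outside its range is refused whole. The fingers move at their own pace and stop on an object; the grip force is fixed at half the most. Time passes only in rows, so rows that repeat a pose let the fingers close. It gives the time, the measured TCP pose, the force and the opening at its end, in the units of the state.
- sensors.state(): the state, without advancing time (a new reading comes with each control period).
- cams.grab_frame(name): name is "scene" or "side" or "wrist"; returns (picture, depth): 420x560x3 uint8, red, green, blue; 420x560 float32, m along the optical axis (not along the pixel's ray), 0 where there is no reading.
- cams.calibration(name): a dict with "fov_y" (degrees; the focal length in pixels is half the picture's height over the tangent of half this angle, whatever the lens; pixels are square), "cx", "cy" (the principal point, pixels), "pose" (4x4, takes a point from camera to world coordinates); the wrist camera has in their place "hand_eye" (4x4, takes a point from camera to tool coordinates, whose origin is the TCP and whose axes are the flange's). Camera axes: x right, y down, z forward; pixel columns grow to the right and rows downward; lengths in m; the calibration is good to about 2 mm. A picture is of the moment at which its call begins: read the wrist's pose just before it. calibration takes no time and is no camera call.
- job.job_done(): hands the job in, once; it reports no verdict.
Trained networks look in the newest picture that a camera, given by its name, has taken for a name from the list of things; names that differ only in an ending like _2 or _b are one class to them, and where a whole thing is asked for, a point or a joint stands for the part that bears it (a point fixed in the world has none). Each returns a list of dicts, best first, with "score" (0 to 1); they miss things now and then, are a little off and sometimes report something else, mostly with a low value. They report only what shows in the picture. A call takes as long as a camera call. They do not tell look-alikes from the thing itself.
- finder.look_for(camera, thing): "position" ([x, y, z] in m, in world coordinates, good to about 4 mm: the middle of the surface that is visible of it).
The state is a dict: "time": time; "joint_pos": joint angles; "joint_vel": joint speeds; "joint_efforts": joint torques, N m; "tool_pos": TCP position; "tool_rot": TCP orientation; "contact_force": force on the tool from outside, world axes, zero at the start; "ft_torque": the same for the moment, N m; "gripper_width": opening from 0.0 (shut) to 1.0 (fully open).
Only numpy, scipy, OpenCV 4.12 (cv2) and the standard library are available. Lean on these libraries where they do the work, as an engineer would, in place of code of your own. Each camera call takes 0.05 s, during which the arm holds its last target. There are 200 camera calls.

### The job

Lift the blue mixing disc out of its storage caddy by the rim, lay it knob side up on the sloped rest and let go, then take it by its knob. Set it gently on the mixer's hub and turn it until its three holes find the studs, so that it goes fully home, flat on the hub, and leave it there. Do not force it, and leave the bottles and the tube rack where they stand.

Things in the scene. Friction and masses are not known exactly. Their poses are not given: they have to be found in the camera images.
- disc: Blue mixing disc, loose, about 0.32 kg: 140 mm across, 10 mm thick, black knob in the middle of its upper face. Origin: centre of its plain underside; z is its axis, out of the knob side. Starts on edge in the caddy, x axis up, knob along the caddy's -x, centre 78 mm above the table. Three through holes, 16 mm across, 45 mm from the axis, at 60, 180 and 300 degrees from x.
- disc_knob (a point): Middle of the disc's knob, 25 mm along z from the disc's origin. The knob is round, 36 mm across, 30 mm tall (10 to 40 mm from the underside). A central bore, 24 mm across and 34 mm deep, runs from the underside up into it.
- caddy: White storage caddy, fixed: open box 64 mm by 156 mm (y), walls 85 mm high, so the standing disc's rim shows 63 mm above them and its knob is out of reach. Origin on the table, in the middle of its length and in the plane of the disc's underside; the disc stands from x = 0 to -10 mm in a slot with 1 to 2 mm play.
- rest: Sloped rest, fixed: grey plate 110 mm wide, rising at 45 degrees towards its +x side, so its face looks to -x and up. Two steel pegs, 12 mm thick and 22 mm proud of the face, stand near its lower end; the disc's rim sits on them. Origin on the table straight below the seat point; z up.
- rest_seat (a point): Point on the rest's sloping face, 78 mm above the table, where the disc's origin lies when its underside is flat on the face and its rim on both pegs (61 mm down the slope from here, 45 mm to either side). The plate ends 10 mm up the slope from here; past that there is free air behind the disc for a finger. Axes as the rest's.
- drive: Bench mixer, fixed: white housing 190 by 170 mm, with a round metal hub 120 mm across, its face 85 mm above the table. Origin on the table below the hub's axis. The hub is braked and does not turn. It has stopped at any angle, not reported and not tied to the housing: look at the studs, or turn the disc lightly pressed on the stud tips until it sinks.
- hub_seat (a point): Centre of the hub's flat face; the mounted disc's origin lies here (14 mm higher while it rests on the stud tips). Pilot: steel, 21 mm thick for 17 mm, then tapering, 26 mm tall. Three brass studs, 10 mm thick, 14 mm tall with tapered tips, 45 mm from the axis, 120 degrees apart.
- amber_bottle: Amber bottle with blue cap, 80 mm across, 160 mm tall; origin under its middle. A bystander.
- tube_rack: Green tube rack, 90 mm by 170 mm, 45 mm high; origin under its middle. A bystander.
- wash_bottle: White wash bottle with yellow cap and spout, 62 mm across, about 170 mm tall; origin under its middle. A bystander.
Not all that is in view belongs to the job. Leave any purple, red or turquoise look-alike of the rest alone.

How it is judged:
On the way:
1. the disc lies knob side up on the sloped rest, let go (distance between disc and rest_seat below 0.02 m and angle between disc's own z axis and vertical between 0.6 and 0.95 rad and contact force between disc and rest above 0.5 N and contact force between disc and the fingers below 0.1 N), for 0.2 s.
At the end, for the whole second after the job is handed in: The disc sits knob side up over pilot and studs, its underside within 3 mm of the hub's face, within 4 mm of its centre and level to 3 degrees, at rest and let go (z of disc in the frame of hub_seat between -0.003 and 0.003 m and horizontal distance between disc and hub_seat below 0.004 m and angle between disc's own z axis and vertical below 0.05 rad and linear speed of disc below 0.02 m/s); the robot touches nothing.
It fails at once if the amber bottle was moved by more than 30 mm (distance of amber_bottle from where it was at the start of the episode above 0.03 m).
It fails at once if the wash bottle was moved by more than 30 mm (distance of wash_bottle from where it was at the start of the episode above 0.03 m).
It fails at once if the tube rack was moved by more than 30 mm (distance of tube_rack from where it was at the start of the episode above 0.03 m).
It fails at once if the disc was forced or dropped on the mixer (more than 90 N) (contact force between disc and drive above 90 N).
It also fails if it takes over 67 s, if anything falls off the work surface, if the arm or the gripper's body presses on something with over 40 N, if the wrist force passes 120 N, or if a joint passes its speed limit or range.

## Working session

There is one attempt and no reset: what is moved stays moved. The work goes in short steps, Python scripts to look and compute and a shell command to move; the robot and the scene stay as the last step left them, time stands still between calls to the robot, and variables do not carry over. Pictures are saved under pics/ and viewed, about 8 in all and at most 12, crops included, and the job is handed in when it is done.

```bash
ls; mkdir -p pics; cat > h.py <<'E'
import numpy as np, cv2
from plant import sensors, cams, job, finder, manip
from scipy.spatial.transform import Rotation as R
def q2R(q): return R.from_quat([q[1],q[2],q[3],q[0]]).as_matrix()
def tool():
    s=sensors.state(); T=np.eye(4); T[:3,:3]=q2R(s['tool_rot']); T[:3,3]=s['tool_pos']; return T
def grab(name):
    T=tool(); c=cams.calibration(name); im,d=cams.grab_frame(name)
    P=T@np.array(c['hand_eye']) if name=='wrist' else np.array(c['pose'])
    f=im.shape[0]/2/np.tan(np.radians(c['fov_y'])/2)
    return im,d,P,f,c['cx'],c['cy']
def cloud(g):
    im,d,P,f,cx,cy=g
    v,u=np.mgrid[:d.shape[0],:d.shape[1]]
    X=np.stack([(u-cx)/f*d,(v-cy)/f*d,d],-1)
    W=X@P[:3,:3].T+P[:3,3]; W[d<=0]=np.nan
    return W
def save(n,im): cv2.imwrite('pics/'+n,im[...,::-1])
E
python3 - <<'E'
from h import *
s=sensors.state(); print(s['time'],s['tool_pos'],s['tool_rot'],s['contact_force'],s['gripper_width'],manip.tcp_to_grasp)
ims=[]
for n in ['scene','side','wrist']:
    g=grab(n); np.savez('f_%s.npz'%n,im=g[0],d=g[1],P=g[2],k=g[3:]); ims.append(g[0])
    print(n,g[2].round(3).tolist(),g[3:])
    for t in ['disc','disc_knob','caddy','rest','drive','amber_bottle','tube_rack','wash_bottle']:
        if n=='wrist' : continue
        r=finder.look_for(n,t); print(n,t,[(np.round(x['position'],3).tolist(),round(x['score'],2)) for x in r[:3]])
save('a.png',ims[0]);save('b.png',ims[1]);save('c.png',ims[2])
print(sensors.state()['time'])
E
```

```text
pics
0.0 [ 0.27433207 -0.56088866  0.23007851] [-1.00615597e-03  9.74257027e-01  2.25437843e-01 -1.09340372e-04] [0.78227672 0.0600172  0.61219487] 1.0000922373569878 0.0187
scene [[0.05, 0.674, -0.737, 1.424], [0.999, -0.022, 0.048, -0.084], [0.016, -0.738, -0.674, 0.927], [0.0, 0.0, 0.0, 1.0]] (np.float64(506.6514636416515), 269.4511291520847, 208.4592382086022)
scene disc [([0.49, -0.294, 0.093], 0.68)]
scene disc_knob [([0.488, -0.295, 0.096], 0.83)]
scene caddy [([0.528, -0.303, 0.053], 0.87)]
scene rest [([0.262, 0.252, 0.032], 0.92), ([0.691, -0.393, 0.009], 0.8), ([0.501, -0.031, 0.024], 0.69)]
scene drive [([0.492, -0.295, 0.089], 0.73), ([0.532, 0.27, 0.065], 0.66)]
scene amber_bottle [([0.487, -0.297, 0.097], 0.68), ([0.786, 0.033, 0.095], 0.66)]
scene tube_rack [([0.779, 0.182, 0.043], 0.84), ([0.531, -0.303, 0.051], 0.46)]
scene wash_bottle [([0.755, -0.167, 0.09], 0.65)]
side [[-0.98, -0.108, 0.167, 0.254], [-0.199, 0.557, -0.806, 1.084], [-0.006, -0.823, -0.568, 0.879], [0.0, 0.0, 0.0, 1.0]] (np.float64(502.0729846747298), 285.17901464029603, 210.21232033135576)
side disc [([0.469, -0.287, 0.112], 0.56)]
side disc_knob [([0.464, -0.289, 0.112], 0.88)]
side caddy [([0.469, -0.277, 0.047], 0.61)]
side rest [([0.67, -0.384, 0.005], 0.76), ([0.279, -0.303, 0.01], 0.7), ([0.471, -0.005, 0.008], 0.68)]
side drive [([0.469, 0.334, 0.058], 0.72)]
side amber_bottle [([0.745, 0.064, 0.087], 0.76), ([0.47, -0.007, 0.008], 0.59)]
side tube_rack [([0.748, 0.216, 0.044], 0.93), ([0.728, -0.154, 0.074], 0.75)]
side wash_bottle [([0.726, -0.152, 0.074], 0.74)]
wrist [[0.44, -0.852, -0.285, 0.348], [-0.898, -0.417, -0.14, -0.526], [0.001, 0.318, -0.948, 0.373], [0.0, 0.0, 0.0, 1.0]] (np.float64(355.1841326004497), 287.08697357508856, 213.25597712489954)
0.95
```

View pics/a.png

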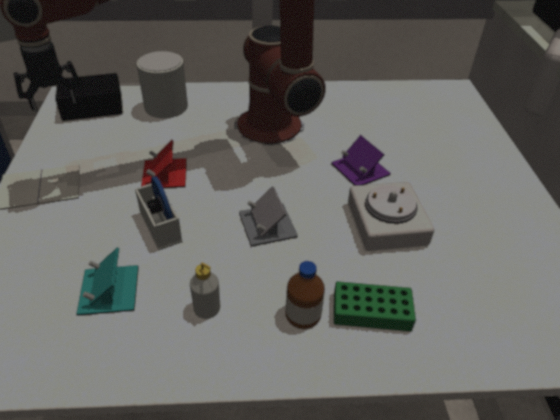

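View pics/b.png

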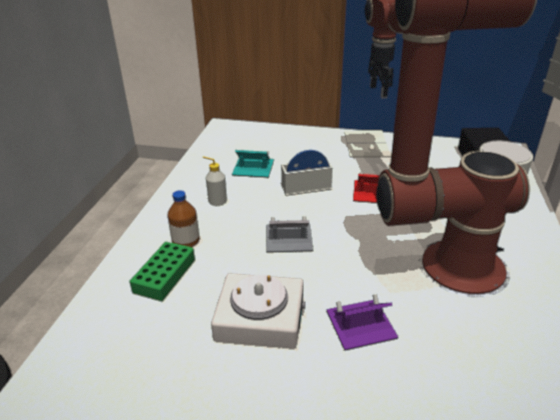

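Scene view: blue disc in the caddy (158,212), grey rest (267,215), mixer (390,205), with red (165,170), purple (362,160), turquoise (108,285) look-alikes; only the grey one fits "grey plate, steel pegs". Now measure from both depth views.

```bash
cat > m1.py <<'E'
from h import *
def load(n):
    z=np.load('f_%s.npz'%n); return (z['im'],z['d'],z['P'],*z['k'])
def plane(p,it=300,tol=.003):
    rng=np.random.default_rng(0);b=None
    for _ in range(it):
        a=p[rng.choice(len(p),3,False)];n=np.cross(a[1]-a[0],a[2]-a[0])
        if np.linalg.norm(n)<1e-9: continue
        n/=np.linalg.norm(n);m=abs((p-a[0])@n)<tol
        if b is None or m.sum()>b.sum():b=m
    q=p[b];c=q.mean(0);n=np.linalg.svd(q-c,full_matrices=False)[2][2];return n*np.sign(n[2]),c,b
tiles=[]
for n,boxes in dict(scene=dict(disc=(120,165,200,255),rest=(230,175,305,250),hub=(340,175,440,255)),side=dict(disc=(270,140,345,200),rest=(255,205,325,260),hub=(205,265,315,350))).items():
    g=load(n);W=cloud(g);im=g[0];hsv=cv2.cvtColor(im,cv2.COLOR_RGB2HSV).astype(int)
    for k,(x0,y0,x1,y1) in boxes.items():
        w=W[y0:y1,x0:x1].reshape(-1,3);h=hsv[y0:y1,x0:x1].reshape(-1,3)
        t=cv2.resize(im[y0:y1,x0:x1],(266,266*(y1-y0)//(x1-x0)),interpolation=cv2.INTER_CUBIC);tiles.append(np.pad(t,((0,max(0,300-len(t))),(0,0),(0,0)))[:300])
        ok=~np.isnan(w[:,0])
        if k=='disc':
            m=ok&(h[:,0]>100)&(h[:,0]<130)&(h[:,1]>110); p=w[m];nn,c,b=plane(p);print(n,k,m.sum(),b.sum(),'n',nn.round(3),'c',c.round(4),'min',p.min(0).round(3),'max',np.percentile(p,99,axis=0).round(3))
            m=ok&(w[:,2]>.02)&(h[:,1]<60);p=w[m&(h[:,2]>90)]; q=p[abs(p[:,2]-.085)<.006];
            if len(q):print('   caddy top',len(q),cv2.minAreaRect(q[:,:2].astype(np.float32)))
        if k=='rest':
            m=ok&(w[:,2]>.02)&(w[:,2]<.2);p=w[m];nn,c,b=plane(p);q=p[b];print(n,k,m.sum(),b.sum(),nn.round(3),c.round(4),q.min(0).round(3),q.max(0).round(3),'all',p.min(0).round(3),p.max(0).round(3))
            m=ok&(w[:,2]>.003)&(w[:,2]<.02);print('   base',m.sum(),cv2.minAreaRect(w[m][:,:2].astype(np.float32)))
        if k=='hub':
            m=ok&(abs(w[:,2]-.085)<.004);q=w[m];print(n,k,len(q),np.median(q,0).round(4),cv2.minEnclosingCircle(q[:,:2].astype(np.float32)))
            m=ok&(w[:,2]>.09)&(w[:,2]<.12);print('   proud',w[m].round(3)[:40].tolist() if m.sum()<60 else (m.sum(),w[m].mean(0)))
save('t.png',np.vstack([np.hstack(tiles[:3]),np.hstack(tiles[3:])]))
E
python3 m1.py
```

```text
scene disc 230 200 n [-0.441  0.897  0.021] c [ 0.4884 -0.2862  0.1179] min [ 0.422 -0.317  0.065] max [ 0.528 -0.264  0.148]
   caddy top 200 ((0.47271209955215454, -0.30509576201438904), (0.1602548360824585, 0.06314440071582794), 25.521366119384766)
scene rest 1069 845 [ 0.164 -0.689  0.706] [ 0.478  -0.0269  0.057 ] [ 0.415 -0.069  0.024] [0.537 0.014 0.087] all [ 0.415 -0.079  0.02 ] [0.537 0.016 0.087]
   base 1256 ((0.41658902168273926, -0.025192268192768097), (0.21172919869422913, 0.29502633213996887), 87.65679168701172)
scene hub 1070 [0.4894 0.2828 0.0852] ((0.48258617520332336, 0.28698837757110596), 0.06246563047170639)
   proud (np.int64(125), array([0.48586092, 0.28422593, 0.09973513]))
side disc 476 300 n [-0.433  0.9    0.06 ] c [ 0.4653 -0.287   0.1133] min [ 0.406 -0.315  0.082] max [ 0.521 -0.257  0.145]
   caddy top 194 ((0.46924614906311035, -0.29616352915763855), (0.15761572122573853, 0.07165388762950897), 19.166276931762695)
side rest 397 240 [ 0.167 -0.715  0.679] [ 0.4706 -0.0128  0.0616] [ 0.415 -0.063  0.02 ] [0.529 0.018 0.088] all [ 0.415 -0.074  0.02 ] [0.531 0.021 0.088]
   base 1134 ((0.48272421956062317, -0.06112225353717804), (0.20145103335380554, 0.2593232989311218), 10.804204940795898)
side hub 1450 [0.4796 0.2949 0.0846] ((0.4816213548183441, 0.28771090507507324), 0.06184178963303566)
   proud (np.int64(142), array([0.48066044, 0.29111076, 0.09945063]))
```

View pics/t.png

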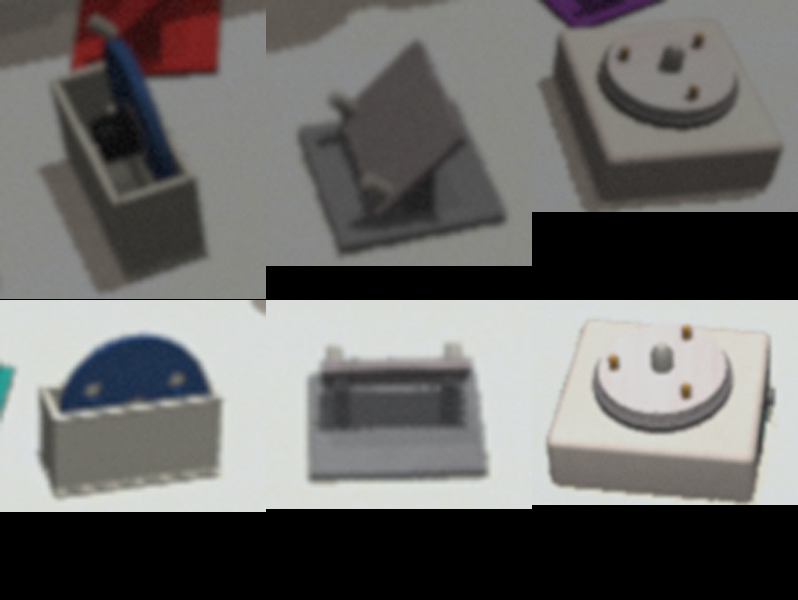

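The close crops confirm the grey rest with its steel pegs, the disc with the knob facing scene-left (-y), and the mixer hub with three brass studs. Measured heights fit: disc top 0.148, hub 0.085, plate at 45°, disc thickness 9.4 mm between the two views. I move above the disc (the tool yaw already matches) and work out the rest and stud angles.

```bash
python3 -m pendant '[{"dx":0.29,"dy":-0.157,"hand":1},{"dx":0.29,"dy":-0.157,"hand":1},{"dx":0.29,"dy":-0.157,"hand":1},{"dx":0.29,"dy":-0.157,"hand":1},{"dx":0.29,"dy":-0.157,"hand":1},{"dx":0.29,"dy":-0.157,"hand":1},{"dx":0.29,"dy":-0.157,"hand":1},{"dx":0.29,"dy":-0.157,"hand":1},{"dx":0.29,"dy":-0.157,"hand":1},{"dx":0.29,"dy":-0.157,"hand":1}]'
python3 - <<'E'
from h import *
from m1 import load,plane
for n,(x0,y0,x1,y1) in dict(scene=(340,175,440,255),side=(205,265,315,350)).items():
    W=cloud(load(n))[y0:y1,x0:x1].reshape(-1,3);c=np.array([.482,.287])
    r=np.hypot(*(W[:,:2]-c).T);a=np.degrees(np.arctan2(*(W[:,:2]-c).T[::-1]))
    m=(W[:,2]>.09)&(W[:,2]<.102)&(r>.03)&(r<.06);m2=(W[:,2]>.098)&(W[:,2]<.115)&(r<.025)
    print(n,'pilot',W[m2].mean(0).round(4),sorted(a[m].round().tolist()))
x0,y0,x1,y1=230,175,305,250
p=cloud(load('scene'))[y0:y1,x0:x1].reshape(-1,3);p=p[(p[:,2]>.02)&(p[:,2]<.2)];n,c,b=plane(p);q=p[b]
h=n[:2]/np.hypot(*n[:2]);l=np.array([-h[1],h[0]]);lat=q[:,:2]@l
print('n',n,'l',l,'lat',np.percentile(lat,[0,1,99,100]),'off',n@c, 'top z',q[:,2].max())
L=np.percentile(lat,[1,99]).mean();print('seat',h*((n@c-n[2]*.078)/np.hypot(*n[:2]))+l*L)
g=grab('wrist');save('w1.png',g[0]);W=cloud(g);hsv=cv2.cvtColor(g[0],cv2.COLOR_RGB2HSV).astype(int)
m=(hsv[...,0]>100)&(hsv[...,0]<130)&(hsv[...,1]>90)&(abs(W[...,2]-.135)<.02)&(abs(W[...,0]-.466)<.08)&(abs(W[...,1]+.29)<.08)
p=W[m];print(len(p),p.min(0),p.max(0))
cc=.0
t=np.array([.899,.437]);nn=np.array([.437,-.899])
for lo in (.12,.13,.14,.145):
    k=p[(p[:,2]>lo)]; 
    if len(k): print(lo,len(k),'t',np.percentile(k[:,:2]@t,[1,50,99]).round(4),'n',np.percentile(k[:,:2]@nn,[1,50,99]).round(4))
print(tool().round(3).tolist(), sensors.state()['joint_pos'],sensors.state()['time'])
E
```

```text
scene disc 230 200 n [-0.441  0.897  0.021] c [ 0.4884 -0.2862  0.1179] min [ 0.422 -0.317  0.065] max [ 0.528 -0.264  0.148]
   caddy top 200 ((0.47271209955215454, -0.30509576201438904), (0.1602548360824585, 0.06314440071582794), 25.521366119384766)
scene rest 1069 845 [ 0.164 -0.689  0.706] [ 0.478  -0.0269  0.057 ] [ 0.415 -0.069  0.024] [0.537 0.014 0.087] all [ 0.415 -0.079  0.02 ] [0.537 0.016 0.087]
   base 1256 ((0.41658902168273926, -0.025192268192768097), (0.21172919869422913, 0.29502633213996887), 87.65679168701172)
scene hub 1070 [0.4894 0.2828 0.0852] ((0.48258617520332336, 0.28698837757110596), 0.06246563047170639)
   proud (np.int64(125), array([0.48586092, 0.28422593, 0.09973513]))
side disc 476 300 n [-0.433  0.9    0.06 ] c [ 0.4653 -0.287   0.1133] min [ 0.406 -0.315  0.082] max [ 0.521 -0.257  0.145]
   caddy top 194 ((0.46924614906311035, -0.29616352915763855), (0.15761572122573853, 0.07165388762950897), 19.166276931762695)
side rest 397 240 [ 0.167 -0.715  0.679] [ 0.4706 -0.0128  0.0616] [ 0.415 -0.063  0.02 ] [0.529 0.018 0.088] all [ 0.415 -0.074  0.02 ] [0.
[... 703 characters left out ...]
17 0.1054] [-113.0, -113.0, -113.0, -112.0, -112.0, -111.0, -110.0, -110.0, -110.0, -110.0, -109.0, -107.0, -107.0, -107.0, -106.0, -104.0, -104.0, -101.0, 9.0, 9.0, 10.0, 11.0, 14.0, 15.0, 15.0, 16.0, 17.0, 17.0, 17.0, 17.0, 17.0, 18.0, 18.0, 19.0, 21.0, 127.0, 127.0, 127.0, 128.0, 129.0, 129.0, 130.0, 130.0, 130.0, 131.0, 132.0, 132.0, 133.0, 134.0, 135.0, 136.0, 136.0]
n [ 0.16414742 -0.68871769  0.70620363] l [0.97275303 0.23184377] lat [0.39784286 0.40199767 0.51179485 0.51523279] off 0.13726264021440876 top z 0.08708026283766901
seat [ 0.47135739 -0.00697914]invalid input
Traceback (most recent call last):
ValueError: zero-size array to reduction operation minimum which has no identity
```

View pics/w1.png

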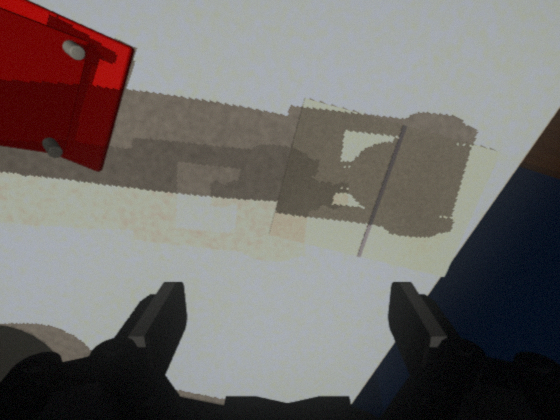

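The view shows only the start position (red look-alike at left): the move was refused. Probably every key is needed in each row.

```bash
python3 -m pendant '[{"wx":0,"wy":0,"wz":0,"dx":0.29,"dy":-0.157,"dz":0,"hand":1},{"wx":0,"wy":0,"wz":0,"dx":0.29,"dy":-0.157,"dz":0,"hand":1},{"wx":0,"wy":0,"wz":0,"dx":0.29,"dy":-0.157,"dz":0,"hand":1},{"wx":0,"wy":0,"wz":0,"dx":0.29,"dy":-0.157,"dz":0,"hand":1},{"wx":0,"wy":0,"wz":0,"dx":0.29,"dy":-0.157,"dz":0,"hand":1},{"wx":0,"wy":0,"wz":0,"dx":0.29,"dy":-0.157,"dz":0,"hand":1},{"wx":0,"wy":0,"wz":0,"dx":0.29,"dy":-0.157,"dz":0,"hand":1},{"wx":0,"wy":0,"wz":0,"dx":0.29,"dy":-0.157,"dz":0,"hand":1},{"wx":0,"wy":0,"wz":0,"dx":0.29,"dy":-0.157,"dz":0,"hand":1},{"wx":0,"wy":0,"wz":0,"dx":0.29,"dy":-0.157,"dz":0,"hand":1}]'
cat > w.py <<'E'
from h import *
import sys
g=grab('wrist');save(sys.argv[1],g[0]);W=cloud(g);hsv=cv2.cvtColor(g[0],cv2.COLOR_RGB2HSV).astype(int)
m=(hsv[...,0]>100)&(hsv[...,0]<130)&(hsv[...,1]>90)&(abs(W[...,2]-.13)<.03)&(abs(W[...,0]-.466)<.1)&(abs(W[...,1]+.29)<.1)
p=W[m];print(len(p),p.min(0) if len(p) else '',p.max(0) if len(p) else '')
t=np.array([.899,.437]);nn=np.array([.437,-.899])
for lo in (.12,.13,.14,.145):
    k=p[(p[:,2]>lo)]
    if len(k): print(lo,len(k),'t',np.percentile(k[:,:2]@t,[1,50,99]).round(4),'n',np.percentile(k[:,:2]@nn,[1,50,99]).round(4))
if len(p)>50: print(cv2.minAreaRect(p[:,:2].astype(np.float32)))
T=tool();print('tool t,n',T[:2,3]@t,T[:2,3]@nn)
print(T.round(4).tolist(), np.round(sensors.state()['joint_pos'],3),sensors.state()['time'])
E
python3 w.py w2.png
```

```text
time: 1.83
tool_pos: [0.467, -0.2915, 0.2315]
tool_rot: [0.0, 0.974, 0.227, -0.0]
contact_force: [-0.6, 0.1, -0.7]
gripper_width: 1.0
2225 [ 0.41776953 -0.31683512  0.10016892] [ 0.52766744 -0.26097714  0.14771809]
0.12 1932 t [0.2462 0.3055 0.3447] n [0.4635 0.4687 0.4742]
0.13 1648 t [0.2492 0.3005 0.3347] n [0.4635 0.4688 0.4742]
0.14 1089 t [0.2635 0.2956 0.32  ] n [0.4642 0.469  0.4742]
0.145 403 t [0.277  0.2914 0.3067] n [0.4643 0.4689 0.4737]
((0.4730663299560547, -0.291151225566864), (0.11828269064426422, 0.011744124814867973), 25.033679962158203)
tool t,n 0.29136129950986595 0.46687427672682247
[[0.8976, 0.4408, -0.0001, 0.4663], [0.4408, -0.8976, -0.0006, -0.2926], [-0.0004, 0.0005, -1.0, 0.2314], [0.0, 0.0, 0.0, 1.0]] [-6.950e-01 -1.250e-01  1.786e+00 -1.000e-03  1.481e+00  4.190e-01] 1.8833
```

View pics/w2.png

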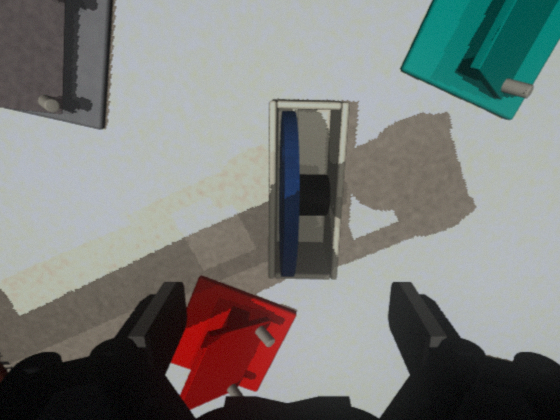

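The disc's rim (x≈290) is midway between the fingers (186, 390); offset 2 mm. Descend and close.

```bash
python3 -m pendant '[{"wx":0,"wy":0,"wz":0,"dx":0,"dy":0.002,"dz":0.03,"hand":1},{"wx":0,"wy":0,"wz":0,"dx":0,"dy":0.002,"dz":0.06,"hand":1},{"wx":0,"wy":0,"wz":0,"dx":0,"dy":0.002,"dz":0.09,"hand":1},{"wx":0,"wy":0,"wz":0,"dx":0,"dy":0.002,"dz":0.11,"hand":1},{"wx":0,"wy":0,"wz":0,"dx":0,"dy":0.002,"dz":0.117,"hand":1},{"wx":0,"wy":0,"wz":0,"dx":0,"dy":0.002,"dz":0.117,"hand":0},{"wx":0,"wy":0,"wz":0,"dx":0,"dy":0.002,"dz":0.117,"hand":-0.5},{"wx":0,"wy":0,"wz":0,"dx":0,"dy":0.002,"dz":0.117,"hand":-1},{"wx":0,"wy":0,"wz":0,"dx":0,"dy":0.002,"dz":0.117,"hand":-1},{"wx":0,"wy":0,"wz":0,"dx":0,"dy":0.002,"dz":0.117,"hand":-1},{"wx":0,"wy":0,"wz":0,"dx":0,"dy":0.002,"dz":0.117,"hand":-1},{"wx":0,"wy":0,"wz":0,"dx":0,"dy":0.002,"dz":0.117,"hand":-1},{"wx":0,"wy":0,"wz":0,"dx":0,"dy":0.002,"dz":0.117,"hand":-1},{"wx":0,"wy":0,"wz":0,"dx":0,"dy":0.002,"dz":0.117,"hand":-1}]'
```

```text
time: 3.05
tool_pos: [0.4665, -0.2929, 0.1156]
tool_rot: [-0.003, 0.974, 0.225, -0.001]
contact_force: [-4.3, 6.9, 9.2]
gripper_width: 0.101
```

Gripped (8.6 mm ≈ disc thickness). Lift straight up.

```bash
python3 -m pendant '[{"wx":0,"wy":0,"wz":0,"dx":0,"dy":0,"dz":-0.02,"hand":-1},{"wx":0,"wy":0,"wz":0,"dx":0,"dy":0,"dz":-0.045,"hand":-1},{"wx":0,"wy":0,"wz":0,"dx":0,"dy":0,"dz":-0.07,"hand":-1},{"wx":0,"wy":0,"wz":0,"dx":0,"dy":0,"dz":-0.1,"hand":-1},{"wx":0,"wy":0,"wz":0,"dx":0,"dy":0,"dz":-0.13,"hand":-1},{"wx":0,"wy":0,"wz":0,"dx":0,"dy":0,"dz":-0.16,"hand":-1},{"wx":0,"wy":0,"wz":0,"dx":0,"dy":0,"dz":-0.16,"hand":-1}]'
cat > go.py <<'E'
from h import *
def delta(Rt,pt):
    T=tool();A=T[:3,:3]
    return np.degrees(R.from_matrix(A.T@Rt).as_rotvec()).round(1),(A.T@(pt-T[:3,3])).round(4)
n=np.array([.164,-.689,.706]);n/=np.linalg.norm(n)
up=np.array([0,0,1])-n*n[2];up/=np.linalg.norm(up)
seat=np.array([.4714,-.007,.078])
E
python3 - <<'E'
from go import *
s=sensors.state();print(s['gripper_width'],np.round(s['contact_force'],1))
# rim grasp: tool z=-up, y=n ; TCP sits at centre + up*(70-15-19=36mm), normal +5mm (disc mid)
z=-up;y=n;x=np.cross(y,z);Rt=np.stack([x,y,z],1)
tcp=seat+up*.036+n*.005
for nm,o in (('far',n*.12+up*.06),('near',n*.03+up*.01),('lay',n*.002+up*.003)):
    print(nm,tcp+o,*delta(Rt,tcp+o))
E
```

```text
time: 3.63
tool_pos: [0.4692, -0.2965, 0.2818]
tool_rot: [0.005, 0.974, 0.226, 0.004]
contact_force: [-0.2, -1.5, -1.6]
gripper_width: 0.105
0.10488549930213531 [-0.2 -1.5 -1.6]
far [ 0.47620587 -0.02719052  0.23423779] [-44.1  -5.3  11.9] [ 0.1244 -0.2393  0.0456]
near [0.46962001 0.00047815 0.13528795] [-44.1  -5.3  11.9] [ 0.1302 -0.2681  0.1443]
lay [0.46617245 0.01496208 0.11056286] [-44.1  -5.3  11.9] [ 0.1334 -0.2829  0.1689]
```

```bash
python3 -m pendant '[{"wx":0,"wy":0,"wz":0,"dx":0.03,"dy":-0.06,"dz":0,"hand":-1},{"wx":-11,"wy":-1.3,"wz":3,"dx":0.06,"dy":-0.12,"dz":0.01,"hand":-1},{"wx":-22,"wy":-2.6,"wz":6,"dx":0.09,"dy":-0.17,"dz":0.02,"hand":-1},{"wx":-33,"wy":-4,"wz":9,"dx":0.11,"dy":-0.21,"dz":0.03,"hand":-1},{"wx":-44.1,"wy":-5.3,"wz":11.9,"dx":0.124,"dy":-0.239,"dz":0.045,"hand":-1},{"wx":-44.1,"wy":-5.3,"wz":11.9,"dx":0.124,"dy":-0.239,"dz":0.045,"hand":-1},{"wx":-44.1,"wy":-5.3,"wz":11.9,"dx":0.124,"dy":-0.239,"dz":0.045,"hand":-1},{"wx":-44.1,"wy":-5.3,"wz":11.9,"dx":0.124,"dy":-0.239,"dz":0.045,"hand":-1},{"wx":-44.1,"wy":-5.3,"wz":11.9,"dx":0.124,"dy":-0.239,"dz":0.045,"hand":-1},{"wx":-44.1,"wy":-5.3,"wz":11.9,"dx":0.124,"dy":-0.239,"dz":0.045,"hand":-1},{"wx":-44.1,"wy":-5.3,"wz":11.9,"dx":0.124,"dy":-0.239,"dz":0.045,"hand":-1},{"wx":-44.1,"wy":-5.3,"wz":11.9,"dx":0.124,"dy":-0.239,"dz":0.045,"hand":-1}]'
cat > chk.py <<'E'
from go import *
import sys
from m1p import plane
z=-up;y=n;x=np.cross(y,z);Rt=np.stack([x,y,z],1);tcp=seat+up*.036+n*.005
s=sensors.state();print(s['time'],np.round(s['joint_pos'],2),s['gripper_width'])
g=grab('scene');save(sys.argv[1]+'.png',g[0]);h=grab('side');save(sys.argv[1]+'s.png',h[0])
for q in (g,h):
    W=cloud(q);hsv=cv2.cvtColor(q[0],cv2.COLOR_RGB2HSV).astype(int)
    m=(hsv[...,0]>100)&(hsv[...,0]<130)&(hsv[...,1]>90)&(W[...,0]>.3)&(W[...,0]<.62)&(abs(W[...,1]+.05)<.2)
    p=W[m]
    if len(p)<30: print('few',len(p));continue
    nn,c,b=plane(p);e=p[b]
    print('disc pts',len(p),b.sum(),'n',nn.round(3),'c',c.round(4),'along n/up/lat rel seat',[np.percentile((e-seat)@v,[1,50,99]).round(4).tolist() for v in (n,up,np.cross(n,up))])
for nm,o in (('near',n*.03+up*.01),('lay',n*.002+up*.003)):
    print(nm,*delta(Rt,tcp+o))
E
sed -n '/^def plane/,/return n/p' m1.py | (echo 'import numpy as np'; cat) > m1p.py
python3 chk.py d1
```

```text
time: 4.63
tool_pos: [0.4736, -0.0267, 0.2298]
tool_rot: [0.375, 0.92, 0.108, 0.041]
contact_force: [0.5, 0.3, -3.0]
gripper_width: 0.106
4.6333 [ 0.2  -0.3   2.07 -0.79  1.41  1.69] 0.10558231093019112
disc pts 1169 1042 n [ 0.169 -0.697  0.697] c [ 0.4938 -0.0529  0.2048] along n/up/lat rel seat [[0.1217, 0.1248, 0.1276], [-0.0073, 0.0584, 0.118], [-0.0665, -0.0205, 0.0646]]
disc pts 474 398 n [ 0.168 -0.706  0.688] c [ 0.4781 -0.0374  0.21  ] along n/up/lat rel seat [[0.1128, 0.1149, 0.1195], [0.0103, 0.0719, 0.1201], [-0.0609, -0.0129, 0.0654]]
near [-0.6  0.3  0.1] [ 0.0027 -0.0862  0.0487]
lay [-0.6  0.3  0.1] [ 0.0028 -0.1141  0.056 ]
```

View pics/d1.png

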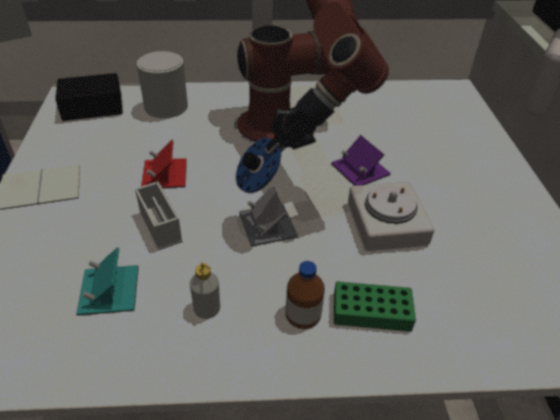

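The disc (260,163) hangs parallel above the grey rest, knob side up, 115 mm off its face; lateral offset about 0. Approach along the normal, then check force.

```bash
python3 -m pendant '[{"wx":0,"wy":0,"wz":0,"dx":0.002,"dy":-0.03,"dz":0.02,"hand":-1},{"wx":0,"wy":0,"wz":0,"dx":0.002,"dy":-0.06,"dz":0.04,"hand":-1},{"wx":0,"wy":0,"wz":0,"dx":0.002,"dy":-0.085,"dz":0.045,"hand":-1},{"wx":0,"wy":0,"wz":0,"dx":0.002,"dy":-0.095,"dz":0.048,"hand":-1},{"wx":0,"wy":0,"wz":0,"dx":0.002,"dy":-0.103,"dz":0.05,"hand":-1},{"wx":0,"wy":0,"wz":0,"dx":0.002,"dy":-0.108,"dz":0.05,"hand":-1},{"wx":0,"wy":0,"wz":0,"dx":0.002,"dy":-0.111,"dz":0.05,"hand":-1},{"wx":0,"wy":0,"wz":0,"dx":0.002,"dy":-0.111,"dz":0.05,"hand":-1},{"wx":0,"wy":0,"wz":0,"dx":0.002,"dy":-0.111,"dz":0.05,"hand":-1}]'
python3 chk.py d2
```

```text
time: 5.48
tool_pos: [0.4653, 0.018, 0.1174]
tool_rot: [0.375, 0.92, 0.109, 0.042]
contact_force: [0.5, 0.0, -3.9]
gripper_width: 0.108
5.4833 [ 0.3  -0.11  2.12 -0.81  1.31  1.93] 0.10794547344381415
disc pts 1121 968 n [ 0.172 -0.695  0.698] c [ 0.4843 -0.0092  0.0918] along n/up/lat rel seat [[0.0104, 0.0134, 0.0166], [-0.0575, 0.0095, 0.0702], [-0.0686, -0.0205, 0.0612]]
disc pts 108 89 n [ 0.173 -0.727  0.665] c [0.4974 0.025  0.1086] along n/up/lat rel seat [[0.0017, 0.0033, 0.0087], [0.0091, 0.0408, 0.0691], [-0.0614, -0.0395, 0.0617]]
near [-0.6  0.2  0.2] [ 0.0003  0.0255 -0.0004]
lay [-0.6  0.2  0.2] [ 0.0004 -0.0024  0.0069]
```

```bash
python3 -m pendant '[{"wx":0,"wy":0,"wz":0,"dx":0,"dy":-0.001,"dz":0.002,"hand":-1},{"wx":0,"wy":0,"wz":0,"dx":0,"dy":-0.002,"dz":0.003,"hand":-1},{"wx":0,"wy":0,"wz":0,"dx":0,"dy":-0.002,"dz":0.004,"hand":-1},{"wx":0,"wy":0,"wz":0,"dx":0,"dy":-0.002,"dz":0.004,"hand":-1}]'
```

```text
time: 5.92
tool_pos: [0.4647, 0.0163, 0.1119]
tool_rot: [0.376, 0.919, 0.109, 0.041]
contact_force: [1.4, -0.0, -3.4]
gripper_width: 0.107
```

```bash
python3 -m pendant '[{"wx":0,"wy":0,"wz":0,"dx":0,"dy":0,"dz":0,"hand":-0.7},{"wx":0,"wy":0,"wz":0,"dx":0,"dy":0,"dz":0,"hand":-0.4},{"wx":0,"wy":0,"wz":0,"dx":0,"dy":0,"dz":0,"hand":0},{"wx":0,"wy":0,"wz":0,"dx":0,"dy":0,"dz":0,"hand":0.2},{"wx":0,"wy":0,"wz":0,"dx":0,"dy":0,"dz":0,"hand":0.2},{"wx":0,"wy":0,"wz":0,"dx":0,"dy":0,"dz":0,"hand":0.2},{"wx":0,"wy":0,"wz":0,"dx":0,"dy":0,"dz":-0.02,"hand":0.2},{"wx":0,"wy":0,"wz":0,"dx":0,"dy":0,"dz":-0.05,"hand":0.2},{"wx":0,"wy":0,"wz":0,"dx":0,"dy":0,"dz":-0.08,"hand":0.2},{"wx":0,"wy":0,"wz":0,"dx":0,"dy":0,"dz":-0.11,"hand":0.5},{"wx":0,"wy":0,"wz":0,"dx":0,"dy":0,"dz":-0.12,"hand":1},{"wx":0,"wy":0,"wz":0,"dx":0,"dy":0,"dz":-0.12,"hand":1}]'
python3 chk.py d3
python3 - <<'E'
from go import *
s=cv2.imread('pics/d3.png')[...,::-1];t=cv2.imread('pics/d3s.png')[...,::-1]
save('d3c.png',np.hstack([cv2.resize(s[110:270,190:350],(400,400)),cv2.resize(t[150:290,220:360],(400,400))]))
E
```

```text
time: 6.92
tool_pos: [0.4471, 0.1, 0.1999]
tool_rot: [0.374, 0.92, 0.109, 0.043]
contact_force: [-0.1, 0.3, -0.4]
gripper_width: 0.988
6.9167 [ 0.47 -0.17  2.01 -0.75  1.54  1.93] 0.9882176104937014
disc pts 1213 1068 n [ 0.165 -0.686  0.709] c [ 0.482  -0.0095  0.0873] along n/up/lat rel seat [[0.0071, 0.0101, 0.013], [-0.0651, 0.0075, 0.0657], [-0.0674, -0.0154, 0.0611]]
disc pts 165 127 n [ 0.175 -0.721  0.671] c [0.4681 0.0251 0.1108] along n/up/lat rel seat [[-0.0015, -0.0002, 0.0044], [0.011, 0.0478, 0.0694], [-0.063, -0.021, 0.062]]
near [-0.6  0.3  0.3] [0.0013 0.0289 0.1141]
lay [-0.6  0.3  0.3] [0.0015 0.0009 0.1214]
```

View pics/d3c.png

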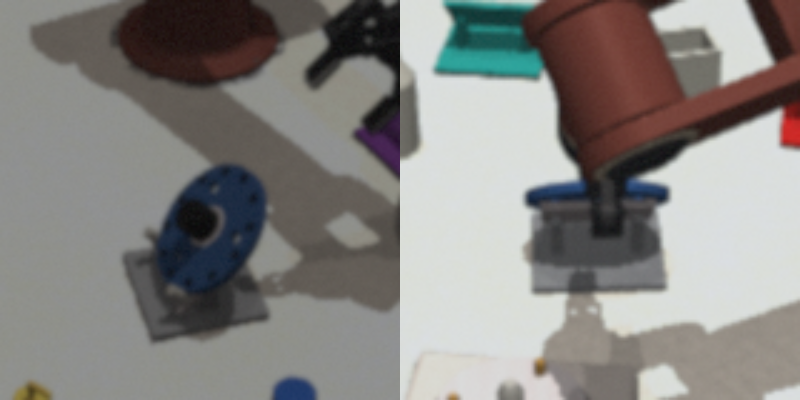

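Disc lies flat in the seat (top face measured 10.1 mm over the rest's face, rim on the pegs), knob up, fingers off. Now swing over to the knob side.

```bash
python3 - <<'E'
from go import *
x=np.cross(n,-up)
def fr(z): y=np.cross(z,x); return np.stack([x,y,z],1)
d=np.array([0,0,-1.])
Rk=fr(-n)
print('up',*delta(fr(d),np.array([.46,.03,.33])))
print('pre',*delta(Rk,seat+n*.13))
E
```

```text
up [44.3  0.4  0.2] [-0.0027  0.1428 -0.0467]
pre [89.4  0.5 -0. ] [0.0011 0.1243 0.1592]
```

```bash
python3 -m pendant '[{"wx":7,"wy":0,"wz":0,"dx":0,"dy":0.03,"dz":-0.02,"hand":1},{"wx":14,"wy":0,"wz":0,"dx":0,"dy":0.065,"dz":-0.035,"hand":1},{"wx":21,"wy":0,"wz":0,"dx":0,"dy":0.1,"dz":-0.045,"hand":1},{"wx":28,"wy":0,"wz":0,"dx":0,"dy":0.13,"dz":-0.045,"hand":1},{"wx":35,"wy":0,"wz":0,"dx":0,"dy":0.15,"dz":-0.03,"hand":1},{"wx":42,"wy":0.2,"wz":0,"dx":0,"dy":0.165,"dz":0,"hand":1},{"wx":49,"wy":0.2,"wz":0,"dx":0,"dy":0.175,"dz":0.03,"hand":1},{"wx":56,"wy":0.3,"wz":0,"dx":0,"dy":0.17,"dz":0.06,"hand":1},{"wx":63,"wy":0.3,"wz":0,"dx":0,"dy":0.165,"dz":0.09,"hand":1},{"wx":70,"wy":0.4,"wz":0,"dx":0,"dy":0.155,"dz":0.12,"hand":1},{"wx":77,"wy":0.4,"wz":0,"dx":0.001,"dy":0.145,"dz":0.145,"hand":1},{"wx":84,"wy":0.5,"wz":0,"dx":0.001,"dy":0.135,"dz":0.159,"hand":1},{"wx":89.4,"wy":0.5,"wz":0,"dx":0.001,"dy":0.125,"dz":0.159,"hand":1},{"wx":89.4,"wy":0.5,"wz":0,"dx":0.001,"dy":0.125,"dz":0.159,"hand":1},{"wx":89.4,"wy":0.5,"wz":0,"dx":0.001,"dy":0.125,"dz":0.159,"hand":1},{"wx":89.4,"wy":0.5,"wz":0,"dx":0.001,"dy":0.125,"dz":0.159,"hand":1}]'
cat > k.py <<'E'
from go import *
from m1p import plane
import sys
x=np.cross(n,-up);lat=np.cross(n,up);Rk=np.stack([x,-up,-n],1)
s=sensors.state();print(s['time'],np.round(s['joint_pos'],2),np.round(s['contact_force'],1))
g=grab('wrist');save(sys.argv[1],g[0]);W=cloud(g);im=g[0];hsv=cv2.cvtColor(im,cv2.COLOR_RGB2HSV).astype(int)
D=W-seat;a=np.stack([D@up,D@lat,D@n],-1)   # disc-like coords: x=up, y=lat?, z=n
m=(hsv[...,0]>100)&(hsv[...,0]<130)&(hsv[...,1]>90)&(np.hypot(a[...,0],a[...,1])<.09)&(abs(a[...,2]-.01)<.012)
p=W[m];nn,c,b=plane(p);print('n',nn.round(3),'face h',np.median(a[m][:,2]),'ext',np.percentile(a[m],[.3,99.7],axis=0).round(4).tolist(),cv2.minEnclosingCircle(a[m][:,:2].astype(np.float32)))
k=(hsv[...,2]<60)&(abs(a[...,2]-.04)<.006)&(np.hypot(a[...,0],a[...,1])<.04)
if k.sum()>20: q=a[k];print('knob',k.sum(),cv2.minEnclosingCircle(q[:,:2].astype(np.float32)),np.median(q,0).round(4))
T=tool();Z=np.array([.0]);print('tool rel seat up/lat/n',[( (T[:3,3]-seat)@v).round(4) for v in (up,lat,n)])
for hgt in (.06,.012): print(hgt,*delta(Rk,seat+n*hgt))
E
python3 k.py k1.png
```

```text
time: 8.35
tool_pos: [0.4928, -0.0969, 0.1714]
tool_rot: [-0.38, 0.918, 0.107, -0.044]
contact_force: [0.2, 0.8, 0.6]
gripper_width: 1.0
8.35 [-0.61  0.15  1.76  0.51  1.84  0.71] [0.2 0.8 0.6]
n [ 0.164 -0.686  0.709] face h 0.01034436342611886 ext [[-0.0703, -0.0675, 0.0045], [0.0656, 0.0676, 0.0123]] ((-0.0033764801919460297, 0.0017805934185162187), 0.07131192833185196)
knob 1935 ((-0.002270836615934968, 0.00026652117958292365), 0.017807720229029655) [-0.002  -0.0011  0.0403]
tool rel seat up/lat/n [np.float64(0.0016), np.float64(-0.0005), np.float64(0.132)]
0.06 [ 0.2 -0.1  0.1] [-0.0006  0.0014  0.072 ]
0.012 [ 0.2 -0.1  0.1] [-0.0007  0.0012  0.12  ]
```

View pics/k1.png

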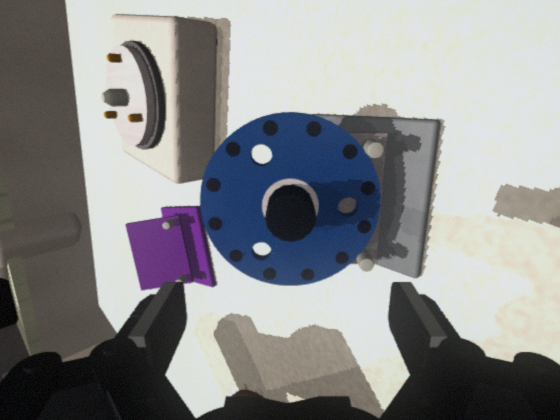

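The knob (290,212) is between the fingers (186, 390), its top 40 mm over the underside as expected; the through holes are at (262,154), (262,249), (346,205), i.e. disc x points up the slope (image left). Go onto the knob and close.

```bash
python3 -m pendant '[{"wx":0,"wy":0,"wz":0,"dx":0,"dy":0.004,"dz":0.03,"hand":1},{"wx":0,"wy":0,"wz":0,"dx":0,"dy":0.004,"dz":0.06,"hand":1},{"wx":0,"wy":0,"wz":0,"dx":0,"dy":0.004,"dz":0.085,"hand":0.6},{"wx":0,"wy":0,"wz":0,"dx":0,"dy":0.004,"dz":0.1,"hand":0.4},{"wx":0,"wy":0,"wz":0,"dx":0,"dy":0.004,"dz":0.11,"hand":0.3},{"wx":0,"wy":0,"wz":0,"dx":0,"dy":0.004,"dz":0.115,"hand":0.3},{"wx":0,"wy":0,"wz":0,"dx":0,"dy":0.004,"dz":0.118,"hand":0.3},{"wx":0,"wy":0,"wz":0,"dx":0,"dy":0.004,"dz":0.118,"hand":0.3}]'
python3 - <<'E'
from go import *
T=tool();lat=np.cross(n,up);print('tool rel seat up/lat/n',[( (T[:3,3]-seat)@v).round(4) for v in (up,lat,n)])
E
```

```text
time: 9.07
tool_pos: [0.4749, -0.0183, 0.0857]
tool_rot: [-0.38, 0.918, 0.108, -0.044]
contact_force: [0.3, 0.2, 0.3]
gripper_width: 0.657
tool rel seat up/lat/n [np.float64(-0.0029), np.float64(-0.0008), np.float64(0.0138)]
```

No contact, TCP 14 mm over the underside, centred. Close.

```bash
python3 -m pendant '[{"wx":0,"wy":0,"wz":0,"dx":0,"dy":0,"dz":0,"hand":0},{"wx":0,"wy":0,"wz":0,"dx":0,"dy":0,"dz":0,"hand":-0.3},{"wx":0,"wy":0,"wz":0,"dx":0,"dy":0,"dz":0,"hand":-1},{"wx":0,"wy":0,"wz":0,"dx":0,"dy":0,"dz":0,"hand":-1},{"wx":0,"wy":0,"wz":0,"dx":0,"dy":0,"dz":0,"hand":-1},{"wx":0,"wy":0,"wz":0,"dx":0,"dy":0,"dz":0,"hand":-1},{"wx":0,"wy":0,"wz":0,"dx":0,"dy":0,"dz":0,"hand":-1},{"wx":0,"wy":0,"wz":0,"dx":0,"dy":0,"dz":0,"hand":-1}]'
python3 -m pendant '[{"wx":0,"wy":0,"wz":0,"dx":0,"dy":0,"dz":-0.015,"hand":-1},{"wx":0,"wy":0,"wz":0,"dx":0,"dy":0,"dz":-0.04,"hand":-1},{"wx":0,"wy":0,"wz":0,"dx":0,"dy":0,"dz":-0.07,"hand":-1},{"wx":0,"wy":0,"wz":0,"dx":0,"dy":0,"dz":-0.1,"hand":-1},{"wx":0,"wy":0,"wz":0,"dx":0,"dy":0,"dz":-0.13,"hand":-1},{"wx":0,"wy":0,"wz":0,"dx":0,"dy":0,"dz":-0.16,"hand":-1},{"wx":0,"wy":0,"wz":0,"dx":0,"dy":0,"dz":-0.16,"hand":-1},{"wx":0,"wy":0,"wz":0,"dx":0,"dy":0,"dz":-0.16,"hand":-1}]'
python3 - <<'E'
from go import *
def down(yaw):  # tool y at yaw
    y=np.array([np.cos(yaw),np.sin(yaw),0]);z=np.array([0,0,-1.]);return np.stack([np.cross(y,z),y,z],1)
# holes in last wrist picture: pixel -> disc face plane (needs that pose; recompute angle of tool y in disc from pads later)
print('hub',*delta(down(np.radians(-108)),np.array([.482,.287,.085+.014+.06])))
print('mid',*delta(down(np.radians(-90)),np.array([.48,.12,.30])))
s=sensors.state();print(np.round(s['joint_pos'],2),s['gripper_width'],np.round(s['contact_force'],1))
E
```

```text
time: 9.73
tool_pos: [0.4752, -0.0182, 0.0874]
tool_rot: [-0.382, 0.917, 0.108, -0.043]
contact_force: [-1.6, 2.4, 7.7]
gripper_width: 0.398
time: 10.4
tool_pos: [0.5014, -0.1303, 0.1989]
tool_rot: [-0.379, 0.918, 0.107, -0.043]
contact_force: [-0.2, 0.2, -4.6]
gripper_width: 0.402
hub [-43.8  12.1  29.7] [ 0.0765 -0.2629  0.3181]
mid [-44.7   5.   12.6] [ 0.0367 -0.2475  0.1037]
[-0.65  0.17  1.69  0.5   1.9   0.7 ] 0.4016828411722131 [-0.2  0.2 -4.6]
```

```bash
python3 -m pendant '[{"wx":-6,"wy":0.6,"wz":1.5,"dx":0.003,"dy":-0.03,"dz":-0.02,"hand":-1},{"wx":-12,"wy":1.2,"wz":3,"dx":0.006,"dy":-0.06,"dz":-0.03,"hand":-1},{"wx":-18,"wy":2,"wz":5,"dx":0.01,"dy":-0.1,"dz":-0.02,"hand":-1},{"wx":-24,"wy":3,"wz":7,"dx":0.02,"dy":-0.14,"dz":0,"hand":-1},{"wx":-30,"wy":3.5,"wz":8.5,"dx":0.025,"dy":-0.17,"dz":0.03,"hand":-1},{"wx":-36,"wy":4,"wz":10,"dx":0.03,"dy":-0.2,"dz":0.06,"hand":-1},{"wx":-42,"wy":4.6,"wz":12,"dx":0.035,"dy":-0.23,"dz":0.085,"hand":-1},{"wx":-44.7,"wy":5,"wz":12.6,"dx":0.037,"dy":-0.247,"dz":0.104,"hand":-1},{"wx":-44.7,"wy":5,"wz":12.6,"dx":0.037,"dy":-0.247,"dz":0.104,"hand":-1},{"wx":-44.7,"wy":5,"wz":12.6,"dx":0.037,"dy":-0.247,"dz":0.104,"hand":-1}]'
python3 - <<'E'
from go import *
def down(yaw):
    y=np.array([np.cos(yaw),np.sin(yaw),0]);z=np.array([0,0,-1.]);return np.stack([np.cross(y,z),y,z],1)
print('hub',*delta(down(np.radians(-108)),np.array([.482,.287,.19])))
s=sensors.state();print(s['time'],s['tool_pos'],np.round(s['joint_pos'],2),s['gripper_width'],np.round(s['contact_force'],1))
E
```

```text
time: 11.23
tool_pos: [0.4769, 0.1244, 0.2971]
tool_rot: [-0.001, 1.0, 0.005, -0.004]
contact_force: [0.1, -0.0, -3.7]
gripper_width: 0.397
hub [-0.1  0.4 18.5] [ 0.0074 -0.1623  0.1075]
11.2333 [0.47686088 0.12439594 0.29706746] [ 0.1  -0.3   1.82  0.    1.62  1.66] 0.39708783513576984 [ 0.1 -0.  -3.7]
```

```bash
python3 -m pendant '[{"wx":0,"wy":0,"wz":5,"dx":0.003,"dy":-0.04,"dz":0,"hand":-1},{"wx":0,"wy":0.1,"wz":10,"dx":0.005,"dy":-0.08,"dz":0.01,"hand":-1},{"wx":0,"wy":0.2,"wz":15,"dx":0.007,"dy":-0.12,"dz":0.04,"hand":-1},{"wx":0,"wy":0.4,"wz":18.5,"dx":0.007,"dy":-0.155,"dz":0.075,"hand":-1},{"wx":0,"wy":0.4,"wz":18.5,"dx":0.007,"dy":-0.162,"dz":0.107,"hand":-1},{"wx":0,"wy":0.4,"wz":18.5,"dx":0.007,"dy":-0.162,"dz":0.107,"hand":-1},{"wx":0,"wy":0.4,"wz":18.5,"dx":0.007,"dy":-0.162,"dz":0.107,"hand":-1}]'
cat > hb.py <<'E'
from go import *
from m1p import plane
import sys
s=sensors.state();T=tool();print(s['time'],'tcp',T[:3,3].round(4),'z',T[:3,2].round(3),'yaw y',np.degrees(np.arctan2(T[1,1],T[0,1])).round(1),s['gripper_width'],np.round(s['contact_force'],1))
tl=[]
for nm in ('scene','side','wrist'):
    g=grab(nm);save(sys.argv[1]+nm+'.png',g[0]);W=cloud(g);hsv=cv2.cvtColor(g[0],cv2.COLOR_RGB2HSV).astype(int)
    m=(hsv[...,0]>100)&(hsv[...,0]<130)&(hsv[...,1]>90)&(np.hypot(W[...,0]-.482,W[...,1]-.287)<.12)&(W[...,2]>.09)
    if m.sum()<50: print(nm,'few');continue
    p=W[m];nn,c,b=plane(p,tol=.002);e=p[b];print(nm,m.sum(),b.sum(),'n',nn.round(3),'z',np.median(e[:,2]).round(4),'circle',cv2.minEnclosingCircle(e[:,:2].astype(np.float32)))
E
python3 hb.py h1
```

```text
time: 11.82
tool_pos: [0.4825, 0.282, 0.1868]
tool_rot: [0.002, 0.987, -0.16, -0.003]
contact_force: [0.4, -0.1, -3.8]
gripper_width: 0.397
11.8167 tcp [0.4825 0.282  0.1868] z [-0.007 -0.003 -1.   ] yaw y -108.4 0.396809449037407 [ 0.4 -0.1 -3.8]
scene 1231 885 n [0.009 0.002 1.   ] z 0.1824 circle ((0.4824882447719574, 0.27769991755485535), 0.07211737334728241)
side 1608 1303 n [0.007 0.004 1.   ] z 0.1855 circle ((0.4825795292854309, 0.28455284237861633), 0.0714091807603836)
wrist 46380 38722 n [0.001 0.003 1.   ] z 0.1879 circle ((0.48409944772720337, 0.2826589345932007), 0.0705164447426796)
```

```bash
python3 - <<'E'
import cv2,numpy as np
a=cv2.imread('pics/h1scene.png');b=cv2.imread('pics/h1wrist.png')
cv2.imwrite('pics/h1c.png',np.hstack([cv2.resize(a[120:260,330:450],(360,420),interpolation=cv2.INTER_CUBIC),cv2.resize(b,(440,330))[:420] if 0 else np.pad(cv2.resize(b,(440,330)),((0,90),(0,0),(0,0)))]))
E
```

```text
(no output)
```

View pics/h1c.png

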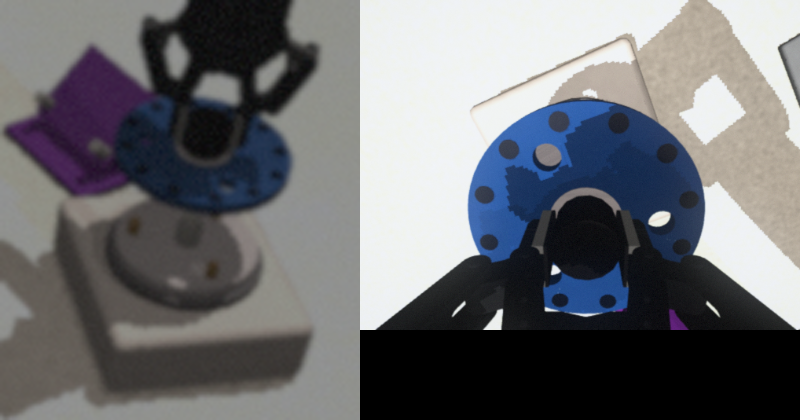

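Disc is held level (normal within 0.5°) above the hub; pilot and two studs show below it at left, holes at wrist px (238,197), (382,279). Compute the hole and stud angles.

```bash
python3 - <<'E'
from go import *
im=cv2.imread('pics/h1wrist.png');c=cams.calibration('wrist');T=tool();P=T@np.array(c['hand_eye']);f=210/np.tan(np.radians(c['fov_y'])/2)
def hit(u,v,z,P=P,f=f,c=c):
    d=P[:3,:3]@np.array([(u-c['cx'])/f,(v-c['cy'])/f,1]);return P[:3,3]+d*(z-P[2,3])/d[2]
h=cv2.cvtColor(im,cv2.COLOR_BGR2HSV).astype(int)
for u,v in ((238,197),(382,279)):
    s=(h[...,1]<60)&(h[...,2]>90); 
    w=np.zeros(s.shape,np.uint8);w[v-22:v+22,u-24:u+24]=s[v-22:v+22,u-24:u+24]
    k,lab,st,ce=cv2.connectedComponentsWithStats(w);i=1+st[1:,4].argmax();print('hole',st[i],ce[i])
    q=hit(*(ce[i]),.183);d=q[:2]-np.array([.483,.2825]);print(q.round(4),np.hypot(*d).round(4),np.degrees(np.arctan2(d[1],d[0])).round(1))
# studs: brass pixels, tops at z ~ .096
for nm,(x0,y0,x1,y1) in dict(scene=(340,175,440,255),side=(205,265,315,350)).items():
    z=np.load('f_%s.npz'%nm);cc=cams.calibration(nm);hs=cv2.cvtColor(z['im'],cv2.COLOR_RGB2HSV).astype(int)
    m=np.zeros(hs.shape[:2],np.uint8);m[y0:y1,x0:x1]=((hs[...,0]<28)&(hs[...,0]>5)&(hs[...,1]>95))[y0:y1,x0:x1]
    k,lab,st,ce=cv2.connectedComponentsWithStats(m)
    pts=[]
    for i in range(1,k):
        if st[i,4]<6: continue
        q=hit(*ce[i],.092,z['P'],z['k'][0],cc);pts.append(q[:2]);d=q[:2]-[.482,.2873];print(nm,st[i],q.round(4),np.hypot(*d).round(4),np.degrees(np.arctan2(d[1],d[0])).round(1))
    if len(pts)==3:
        p=np.array(pts);m=p.mean(0);print('centre',m,[np.degrees(np.arctan2(*(x-m)[::-1])).round(1) for x in p])
E
```

```text
hole [223 183  33  28 721] [239.07212205 196.67961165]
[0.5294 0.2909 0.183 ] 0.0472 10.3
hole [367 268  29  21 453] [380.96909492 278.16997792]
[0.4694 0.2402 0.183 ] 0.0445 -107.9
side [268 276   2   5   9] [0.4691 0.2439 0.092 ] 0.0453 -106.5
side [237 288   3   5  10] [0.5264 0.2967 0.092 ] 0.0453 11.9
side [267 300   3   5  12] [0.452  0.3197 0.092 ] 0.0441 132.9
centre [0.48249101 0.28672662] [np.float64(-107.3), np.float64(12.8), np.float64(132.8)]
```

Studs at 12.8° (all three agree, centre 0.4825, 0.2867); holes at about 10.5°. Correct by +2° and about 4.5 mm, and descend to just over the pilot.

```bash
python3 -m pendant '[{"wx":0,"wy":0,"wz":-2,"dx":-0.003,"dy":-0.0036,"dz":0.01,"hand":-1},{"wx":0,"wy":0,"wz":-2,"dx":-0.003,"dy":-0.0036,"dz":0.025,"hand":-1},{"wx":0,"wy":0,"wz":-2,"dx":-0.003,"dy":-0.0036,"dz":0.04,"hand":-1},{"wx":0,"wy":0,"wz":-2,"dx":-0.003,"dy":-0.0036,"dz":0.05,"hand":-1},{"wx":0,"wy":0,"wz":-2,"dx":-0.003,"dy":-0.0036,"dz":0.056,"hand":-1},{"wx":0,"wy":0,"wz":-2,"dx":-0.003,"dy":-0.0036,"dz":0.056,"hand":-1},{"wx":0,"wy":0,"wz":-2,"dx":-0.003,"dy":-0.0036,"dz":0.056,"hand":-1}]'
python3 hb.py h2
python3 - <<'E'
from go import *
im=cv2.imread('pics/h2scene.png');b=cv2.imread('pics/h2side.png')
cv2.imwrite('pics/h2c.png',np.hstack([cv2.resize(im[150:260,330:450],(400,367),interpolation=cv2.INTER_CUBIC),cv2.resize(b[240:350,200:320],(400,367),interpolation=cv2.INTER_CUBIC)]))
E
```

```text
time: 12.55
tool_pos: [0.4844, 0.2881, 0.1378]
tool_rot: [-0.001, 0.99, -0.143, 0.002]
contact_force: [-0.5, 0.2, -3.5]
gripper_width: 0.4
12.55 tcp [0.4844 0.2881 0.1378] z [ 0.005  0.002 -1.   ] yaw y -106.4 0.3996798477704366 [-0.5  0.2 -3.5]
scene 1184 829 n [-0.005 -0.005  1.   ] z 0.1337 circle ((0.4851274788379669, 0.2840821146965027), 0.07063022255897522)
side 1585 1224 n [-0.001 -0.005  1.   ] z 0.1332 circle ((0.4819943606853485, 0.29280710220336914), 0.0699489414691925)
wrist 46502 38822 n [-0.002  0.002  1.   ] z 0.1333 circle ((0.48255273699760437, 0.28823065757751465), 0.07073280960321426)
```

View pics/h2c.png

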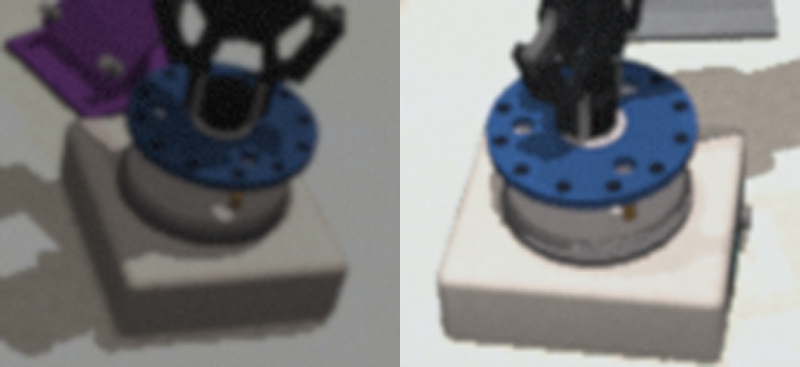

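Disc level, underside at 0.123; the hub, disc edge and studs line up in both views. Small correction, then slow descent with force checks.

```bash
python3 -m pendant '[{"wx":0,"wy":0,"wz":0,"dx":-0.001,"dy":0.0013,"dz":0.004,"hand":-1},{"wx":0,"wy":0,"wz":0,"dx":-0.001,"dy":0.0013,"dz":0.008,"hand":-1},{"wx":0,"wy":0,"wz":0,"dx":-0.001,"dy":0.0013,"dz":0.011,"hand":-1},{"wx":0,"wy":0,"wz":0,"dx":-0.001,"dy":0.0013,"dz":0.014,"hand":-1},{"wx":0,"wy":0,"wz":0,"dx":-0.001,"dy":0.0013,"dz":0.016,"hand":-1},{"wx":0,"wy":0,"wz":0,"dx":-0.001,"dy":0.0013,"dz":0.018,"hand":-1}]'
python3 -m pendant '[{"wx":0,"wy":0,"wz":0,"dx":0,"dy":0,"dz":0.002,"hand":-1},{"wx":0,"wy":0,"wz":0,"dx":0,"dy":0,"dz":0.003,"hand":-1},{"wx":0,"wy":0,"wz":0,"dx":0,"dy":0,"dz":0.004,"hand":-1}]'
```

```text
time: 13.2
tool_pos: [0.4823, 0.2873, 0.1183]
tool_rot: [-0.001, 0.99, -0.142, 0.001]
contact_force: [0.1, 0.2, -2.8]
gripper_width: 0.4
time: 13.45
tool_pos: [0.483, 0.2872, 0.115]
tool_rot: [-0.001, 0.99, -0.142, 0.002]
contact_force: [2.1, -1.6, -3.0]
gripper_width: 0.398
```

```bash
python3 -m pendant '[{"wx":0,"wy":0,"wz":0,"dx":0.001,"dy":0.0003,"dz":0.001,"hand":-1},{"wx":0,"wy":0,"wz":0,"dx":0.001,"dy":0.0003,"dz":0.002,"hand":-1},{"wx":0,"wy":0,"wz":0,"dx":0.001,"dy":0.0003,"dz":0.003,"hand":-1},{"wx":0,"wy":0,"wz":0,"dx":0.001,"dy":0.0003,"dz":0.004,"hand":-1},{"wx":0,"wy":0,"wz":0,"dx":0.001,"dy":0.0003,"dz":0.004,"hand":-1}]'
```

```text
time: 13.87
tool_pos: [0.4831, 0.2868, 0.1104]
tool_rot: [-0.001, 0.99, -0.142, 0.001]
contact_force: [0.8, 0.2, -3.7]
gripper_width: 0.397
```

Underside ≈ 0.096, already below the stud tips with no contact. Continue.

```bash
python3 -m pendant '[{"wx":0,"wy":0,"wz":0,"dx":0,"dy":0,"dz":0.001,"hand":-1},{"wx":0,"wy":0,"wz":0,"dx":0,"dy":0,"dz":0.002,"hand":-1},{"wx":0,"wy":0,"wz":0,"dx":0,"dy":0,"dz":0.003,"hand":-1},{"wx":0,"wy":0,"wz":0,"dx":0,"dy":0,"dz":0.004,"hand":-1},{"wx":0,"wy":0,"wz":0,"dx":0,"dy":0,"dz":0.004,"hand":-1}]'
python3 -m pendant '[{"wx":0,"wy":0,"wz":0,"dx":0,"dy":0,"dz":0.001,"hand":-1},{"wx":0,"wy":0,"wz":0,"dx":0,"dy":0,"dz":0.002,"hand":-1},{"wx":0,"wy":0,"wz":0,"dx":0,"dy":0,"dz":0.003,"hand":-1},{"wx":0,"wy":0,"wz":0,"dx":0,"dy":0,"dz":0.003,"hand":-1}]'
```

```text
time: 14.28
tool_pos: [0.4832, 0.2868, 0.1065]
tool_rot: [-0.001, 0.99, -0.142, 0.001]
contact_force: [-0.2, 0.0, -4.0]
gripper_width: 0.397
time: 14.62
tool_pos: [0.4833, 0.2868, 0.1035]
tool_rot: [-0.001, 0.99, -0.142, 0.002]
contact_force: [-0.0, 0.3, -3.1]
gripper_width: 0.4
```

```bash
python3 -m pendant '[{"wx":0,"wy":0,"wz":0,"dx":0,"dy":0,"dz":0.001,"hand":-1},{"wx":0,"wy":0,"wz":0,"dx":0,"dy":0,"dz":0.002,"hand":-1},{"wx":0,"wy":0,"wz":0,"dx":0,"dy":0,"dz":0.003,"hand":-1},{"wx":0,"wy":0,"wz":0,"dx":0,"dy":0,"dz":0.003,"hand":-1}]'
python3 -m pendant '[{"wx":0,"wy":0,"wz":0,"dx":0,"dy":0,"dz":0.001,"hand":-1},{"wx":0,"wy":0,"wz":0,"dx":0,"dy":0,"dz":0.001,"hand":-1}]'
```

```text
time: 14.95
tool_pos: [0.4833, 0.2868, 0.1005]
tool_rot: [-0.001, 0.99, -0.142, 0.002]
contact_force: [0.6, -0.4, -3.9]
gripper_width: 0.4
time: 15.12
tool_pos: [0.4835, 0.2868, 0.0997]
tool_rot: [-0.001, 0.99, -0.142, 0.002]
contact_force: [-0.3, -0.3, -3.1]
gripper_width: 0.401
```

```bash
python3 -m pendant '[{"wx":0,"wy":0,"wz":0,"dx":0,"dy":0,"dz":0.001,"hand":-1},{"wx":0,"wy":0,"wz":0,"dx":0,"dy":0,"dz":0.001,"hand":-1}]'
python3 -m pendant '[{"wx":0,"wy":0,"wz":0,"dx":0,"dy":0,"dz":0.001,"hand":-1},{"wx":0,"wy":0,"wz":0,"dx":0,"dy":0,"dz":0.001,"hand":-1}]'
python3 hb.py h3
```

```text
time: 15.28
tool_pos: [0.4837, 0.2869, 0.0996]
tool_rot: [-0.001, 0.99, -0.142, 0.002]
contact_force: [-2.7, -1.4, 1.0]
gripper_width: 0.402
time: 15.45
tool_pos: [0.4838, 0.2869, 0.0995]
tool_rot: [-0.001, 0.99, -0.142, 0.002]
contact_force: [-3.8, -2.7, 5.3]
gripper_width: 0.402
15.45 tcp [0.4838 0.2869 0.0995] z [ 0.004  0.002 -1.   ] yaw y -106.3 0.4021549388166941 [-3.8 -2.7  5.3]
scene 1104 789 n [0.002 0.    1.   ] z 0.0952 circle ((0.4855288863182068, 0.2876908481121063), 0.0700625404715538)
side 1495 1130 n [0.005 0.001 1.   ] z 0.0945 circle ((0.482311487197876, 0.2908715307712555), 0.07116296887397766)
wrist 46526 38867 n [-0.  0.  1.] z 0.0945 circle ((0.48197194933891296, 0.28688952326774597), 0.07033690810203552)
```

Contact felt at the expected height; disc top at 0.095 = hub face + 10 mm, level. It is home. Release and withdraw upward.

```bash
python3 -m pendant '[{"wx":0,"wy":0,"wz":0,"dx":0,"dy":0,"dz":-0.001,"hand":-0.1},{"wx":0,"wy":0,"wz":0,"dx":0,"dy":0,"dz":-0.001,"hand":0.1},{"wx":0,"wy":0,"wz":0,"dx":0,"dy":0,"dz":-0.001,"hand":0.4},{"wx":0,"wy":0,"wz":0,"dx":0,"dy":0,"dz":-0.001,"hand":0.5},{"wx":0,"wy":0,"wz":0,"dx":0,"dy":0,"dz":-0.001,"hand":0.5},{"wx":0,"wy":0,"wz":0,"dx":0,"dy":0,"dz":-0.001,"hand":0.5},{"wx":0,"wy":0,"wz":0,"dx":0,"dy":0,"dz":-0.01,"hand":0.5},{"wx":0,"wy":0,"wz":0,"dx":0,"dy":0,"dz":-0.03,"hand":0.5},{"wx":0,"wy":0,"wz":0,"dx":0,"dy":0,"dz":-0.06,"hand":0.5},{"wx":0,"wy":0,"wz":0,"dx":0,"dy":0,"dz":-0.09,"hand":0.5},{"wx":0,"wy":0,"wz":0,"dx":0,"dy":0,"dz":-0.12,"hand":0.5},{"wx":0,"wy":0,"wz":0,"dx":0,"dy":0,"dz":-0.12,"hand":0.5},{"wx":0,"wy":0,"wz":0,"dx":0,"dy":0,"dz":-0.12,"hand":0.5}]'
python3 hb.py h4; cp pics/h4scene.png pics/h4v.png
```

```text
time: 16.68
tool_pos: [0.4845, 0.2873, 0.2215]
tool_rot: [-0.003, 0.99, -0.142, 0.004]
contact_force: [0.0, 0.8, -1.4]
gripper_width: 0.751
16.6833 tcp [0.4845 0.2873 0.2215] z [ 0.009  0.004 -1.   ] yaw y -106.4 0.7513687406141628 [ 0.   0.8 -1.4]
scene 1221 912 n [ 0.001 -0.003  1.   ] z 0.0952 circle ((0.4847155809402466, 0.28645944595336914), 0.07023236155509949)
side 1699 1363 n [ 0.002 -0.     1.   ] z 0.0946 circle ((0.4817158281803131, 0.2907589375972748), 0.07082382589578629)
wrist 19725 18696 n [-0.  0.  1.] z 0.0945 circle ((0.4824274480342865, 0.2869538962841034), 0.07000274956226349)
```

View pics/h4v.png

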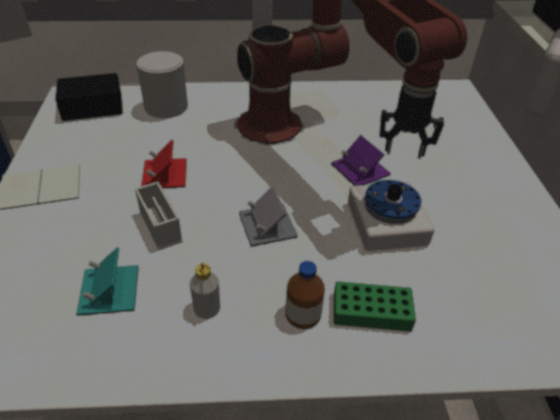

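The disc sits flat on the hub (392,202), the gripper is clear above it, and the bottles and rack are where they were. Hand in.

```bash
python3 -c "from plant import job; print(job.job_done())"
```

```text
the job is handed in; nothing more can be done
None
```

The disc is on the mixer hub, fully home and let go, and the job is handed in at about 17 s on the robot's clock; no verdict was reported.

- **Rest:** I took the disc by the rim from the caddy and laid it knob up on the grey rest. After release its top face measured 10.1 mm above the rest's face, so it lay flat, with the fingers clear.
- **Mixer:** I took it by the knob and turned it about 2° to match the studs, which I measured at 12.8°, before lowering. It went down over the studs at the first try, with no search. The wrist force changed by about 9 N when it reached the hub face.
- **Last checks:** The disc's top is at 0.0945–0.0952 m, which is the hub face plus its 10 mm thickness. It is level to about 0.2°. The wrist view puts its centre within 1 mm of the measured hub centre. The bottles and rack look unmoved in the last picture; I did not measure them.
- **Disagreements:** The fixed cameras' circle fits of the disc centre differ by 3–4 mm from each other. I relied on the wrist view and the height instead. My first move command was refused because the rows left out some keys; nothing moved.

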